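# Weigh a metal ball on the peak-hold scale

## Robot

A 7-joint arm with a two-finger parallel gripper is mounted at the origin on a cart in front of the work surface, level with it; the furniture and walls round the work are solid. World frame = base frame: x ahead of the robot, y to its left, z up, the work surface at z = 0. Lengths are in m, angles in rad, forces in N, time in s.
With the tool pointing down it reaches from about 0.4 to 0.85 m from the base axis. Payload 10.4 kg.
Tool frame: the origin (TCP) lies where the fingers leave the gripper's body, on its centre line; the fingertips stand 70 mm ahead of it and the grasp point (between the pads) lies 51 mm ahead of it (tcp_to_grasp is the distance from the TCP to the grasp point, in m); z points along the fingers, y is the line along which they close (so a half turn about z gives the same grasp; the last joint's range is limited). The gripper opens to 87 mm and grips with 3 to 60 N. Pads are 19 mm wide; open, the fingers measure 117 mm over their backs; the gripper's body (75 mm by 190 mm) begins 51 mm behind the grasp point.
Start: joints at [-1.321, 0.332, -0.065, 1.46, 0.022, 1.35, -0.088], TCP at [0.168, 0.602, 0.292] pointing down, gripper open.
Joint ranges: [-2.6, 2.6], [-0.5, 2.12], [-1.47, 1.34], [0.16, 2.42], [-1.27, 4.41], [0.06, 2.06], [-2.6, 2.6]. Speed limits (rad/s): [2.22, 2.22, 2.79, 2.79, 3.14, 3.14, 3.14].

## Interface

Orientations are given as [roll, pitch, yaw] about the fixed x, y, z axes, in that order (R = Rz(yaw) Ry(pitch) Rx(roll)).
In Python, from cell import * gives the robot as it stands.
- The arm moves only by the tool drive_tool, never from a script. Its argument "moves" is a list of rows, each a list of 2 entries, a list of its own where there are three numbers: the shift along the tool's x, y, z each as a share of 20 cm, from -1 to 1, then the turn, a rotation vector about the tool's x, y, z each as a share of 90 degrees, from -1 to 1. A call has 1 to 12 rows; each row shifts and turns the commanded pose from where the row before left it, along the tool's axes as they then stand; what a row does not reach is not made up. A row lasts 1/8 s, in which the tool goes at most 62.5 mm and 10.7 degrees, less where a joint would pass 70% of its speed; a pose out of reach is approached as far as the arm can. A call with a number of a shift or a turn outside -1 to 1 is refused whole. A call with a gripper value outside its range is refused whole. "hand" is the closure, from -1 (fully open) to 1 (shut), set as the call begins (left out, the last holds). The fingers move at their own pace and stop on an object; "squeeze" is the grip in N (left out, the last holds). Time passes only in rows, so rows that do not move let the fingers close. It gives the time, the measured TCP pose, the force, the opening and the grip force at its end, in the units of the state.
- sense(): the state, without advancing time (a new reading comes with each control period).
- snapshot(name): name is "side" or "top"; returns a dict with "pixels" (420x560x3 uint8, red, green, blue), "fovy" (degrees; the focal length in pixels is half the picture's height over the tangent of half this angle, whatever the lens; pixels are square), "cx", "cy" (the principal point, pixels), "k1" (the pictures are not rectified: a ray, as slopes to the right and down, at radius r is drawn at 1 + k1 r^2 times it, then the intrinsics apply), "cam_to_world" (4x4, takes a point from camera to world coordinates). Camera axes: x right, y up, looking along -z (the intrinsics and any distortion apply to the point x, -y, -z); pixel columns grow to the right and rows downward; lengths in m; the calibration is good to about 2 mm. A picture is of the moment at which its call begins. There is no depth.
- hand_in(): hands the job in; it is judged then, once.
Trained networks look in a picture, given as the dict that the camera call returned (one of the last four; its "shot" number tells which), for a name from the list of things; names that differ only in an ending like _2 or _b are one class to them, and where a whole thing is asked for, a point or a joint stands for the part that bears it (a point fixed in the world has none). Each returns a list of dicts, best first, with "score" (0 to 1); they miss things now and then, are a little off and sometimes report something else, mostly with a low value. They report only what shows in the picture. A call takes as long as a camera call. They do not tell look-alikes from the thing itself.
- boxes_of(target, picture): "position" ([x, y, z] in m, in world coordinates, good to about 4 mm: the middle of the surface that is visible of it).
- mark_of(target, picture): "position" ([x, y, z] in m, in world coordinates, good to about 4 mm: a listed point, or the origin of a listed thing).
The state is a dict: "clock": time; "joint_positions": joint angles; "qvel": joint speeds; "tau": joint torques, N m; "position": TCP position; "tool_rot": TCP orientation; "wrist_force": force on the tool from outside, world axes, zero at the start; "torque": the same for the moment, N m; "finger_gap": finger opening in m; "finger_force": force on a finger pad.
Only numpy, scipy, OpenCV 4.12 (cv2) and the standard library are available. Lean on these libraries where they do the work, as an engineer would, in place of code of your own. Each camera call takes 0.05 s, during which the arm holds its last target. There are 200 camera calls.

## Task

Push the scale's peak hand back to its zero stop while the pot is empty, then take the metal ball off the roll of tape and lower it gently into the pot on the scale, so that neither hand of the dial ever passes the bold limit mark. Leave the ball at rest in the pot, the hands as they come to stand, and the loose tools around the work where they are.

Things in the scene. Friction and masses are not known exactly. Their poses are not given: they have to be found in the camera images.
- scale: grey bench scale, 325 x 175 mm base plate 30 mm high, fixed to the bench. Origin on the bench under the middle of the base; its x runs from the dial to the pot, z up. On it, 88 mm towards -x, a grey console (120 x 130 mm) with an upward-facing round white dial (98 mm across, face 90 mm above the bench); 82 mm towards +x the sprung pan with the pot
- dial_centre (a point): the centre of the dial face and the vertical axis of both hands
- pot_floor (a point): middle of the inner floor of the round open steel pot, 68 mm above the bench when empty. Inside, the pot is 152 mm wide and 80 mm deep with 4 mm walls (rim 166 mm wide over all, 148 mm above the bench). Pot and pan are one part on a damped spring and sink about 1.7 mm for every newton put on them
- weight_hand (a joint): the thin black hand low on the dial, moved by the pan alone: 0 rad with the pot empty, 0.36 rad clockwise (from above) for each newton in the pot; the ball (about 2.7 N) gives about 1 rad. The bold black limit mark on the dial stands at 1.9 rad
- peak_hand (a joint): the steel peak hand above it, which the weight hand pushes on ahead of itself and which stays where it is left: 0 rad at its zero stop, growing clockwise from above, limit mark at 1.9 rad. It starts well past the mark. It turns lightly; at zero it points 110 degrees anticlockwise from the scale's +x axis (seen from above)
- peak_tab (a point): middle of the top of the upright steel tab on the peak hand, 33 mm from the hand's axis: 14 mm long along the hand, 8 mm thick across it, its top 134.5 mm above the bench; the tab rises 34 mm above the flat hand, whose top and hub end about 101 mm above the bench
- ball_center (a point): centre of the bare metal ball, 60 mm across, about 0.28 kg, that lies in the hole of the roll of black tape
- tape_roll: roll of black tape lying flat, stuck to the bench, 68 mm across, 19 mm high, on which the ball lies; origin at the middle of its underside
- tape_measure: bystander: tape measure, 70 x 76 x 39 mm; origin at the middle of its underside
- carton: bystander: small closed carton, 53 x 78 x 40 mm; origin at the middle of its underside
- screwdriver: bystander: screwdriver lying flat, 176 mm long, 26 mm thick; origin at the middle of its underside
Mind the look-alikes: they are no part of the job. What is shaped like the part that bears ball_center but blue or yellow is not meant.

How it is judged:
By the outcome, as a careful person would: the job done as asked, in the order asked, and still so for the second after the job is handed in, with the robot touching nothing.
It also fails if it takes over 64 s, if anything falls off the work surface, if the arm or the gripper's body presses on something with over 40 N, if the wrist force passes 120 N, or if a joint passes its speed limit or range.

## Working session

There is one attempt and no reset: what is moved stays moved. The work goes in short steps, Python scripts to look and compute and a tool call to move; the robot and the scene stay as the last step left them, time stands still between calls to the robot, and variables do not carry over. Pictures are saved under pics/ and viewed, at most 10 in all, crops included, and the job is handed in when it is done.

Besides the shell and the picture viewer there is one more tool, called after "Request:" in YAML: its name, and indented under it one key for each argument. drive_tool: Moves the arm, as the interface text tells. Its arguments: {"type":"object","properties":{"moves":{"type":"array"},"hand":{"type":"number"},"squeeze":{"type":"number"}},"required":["moves"]}

```bash
mkdir -p pics; cat > h.py <<'E'
from cell import *
import numpy as np, cv2
def save(p,n,crop=None,s=1):
    a=p["pixels"][:,:,::-1]
    if crop: x0,y0,x1,y1=crop; a=a[y0:y1,x0:x1]
    cv2.imwrite("pics/"+n,cv2.resize(a,None,fx=s,fy=s,interpolation=cv2.INTER_CUBIC))
def K(p):
    f=210/np.tan(np.radians(p["fovy"])/2); return f
def proj(p,X):
    T=np.linalg.inv(np.array(p["cam_to_world"])); c=T[:3,:3]@np.array(X)+T[:3,3]
    u=np.array([c[0],-c[1]])/-c[2]; u=u*(1+p["k1"]*(u@u)); return u*K(p)+[p["cx"],p["cy"]]
def ray(p,px):
    d=(np.array(px,float)-[p["cx"],p["cy"]])/K(p); u=d.copy()
    for _ in range(20): u=d/(1+p["k1"]*(u@u))
    T=np.array(p["cam_to_world"]); v=T[:3,:3]@np.array([u[0],-u[1],-1]); return T[:3,3],v
def atz(p,px,z):
    o,v=ray(p,px); return o+v*(z-o[2])/v[2]
E
python3 - <<'E'
from h import *
s=sense(); print(s["position"],s["tool_rot"],s["finger_gap"])
P={}
for n in("top","side"):
    p=snapshot(n); save(p,n+"0.png")
    for t in("scale","dial_centre","pot_floor","peak_tab","ball_center","tape_roll","tape_measure","carton","screwdriver"):
        for d in mark_of(t,p)[:3]: print(n,t,np.round(d["position"],3),round(d["score"],2),proj(p,d["position"]).round())
E
cd pics; python3 -c "
import cv2,numpy as np
for n in('top','side'): cv2.imwrite(n+'0.png',cv2.imread(n+'0.png'))"
```

```text
[0.16833073 0.60159776 0.29142894] [-3.14012648e+00  9.43937929e-05  2.86879692e+00] 0.08693099319991471
top scale [0.546 0.05  0.002] 0.7 [265. 214.]
top pot_floor [0.632 0.077 0.07 ] 0.56 [256. 184.]
top peak_tab [0.488 0.002 0.136] 0.57 [279. 232.]
top ball_center [ 0.536 -0.137  0.031] 0.73 [325. 218.]
top ball_center [ 0.501 -0.245  0.047] 0.64 [361. 230.]
top ball_center [ 0.536 -0.368  0.03 ] 0.64 [400. 220.]
top tape_roll [ 0.503 -0.246  0.003] 0.4 [359. 230.]
top tape_measure [ 0.67  -0.322 -0.008] 0.88 [384. 178.]
top carton [ 0.675 -0.214 -0.004] 0.93 [350. 175.]
top carton [0.466 0.026 0.085] 0.61 [271. 239.]
top screwdriver [0.435 0.358 0.001] 0.88 [166. 246.]
side scale [0.549 0.053 0.   ] 0.79 [262. 234.]
side dial_centre [0.468 0.025 0.088] 0.78 [236. 221.]
side pot_floor [0.632 0.068 0.069] 0.65 [287. 203.]
side pot_floor [0.465 0.026 0.089] 0.43 [235. 221.]
side ball_center [ 0.532 -0.138  0.029] 0.89 [288. 271.]
side ball_center [ 0.535 -0.368  0.031] 0.75 [341. 341.]
side ball_center [ 0.43  -0.154  0.028] 0.72 [251. 289.]
side tape_roll [ 0.501 -0.248  0.002] 0.85 [298. 315.]
side tape_measure [ 0.668 -0.329 -0.001] 0.73 [381. 316.]
side carton [ 0.674 -0.21   0.   ] 0.66 [354. 281.]
side screwdriver [ 0.435  0.353 -0.001] 0.7 [190. 192.]
side screwdriver [0.486 0.004 0.133] 0.51 [245. 208.]
```

View pics/top0.png

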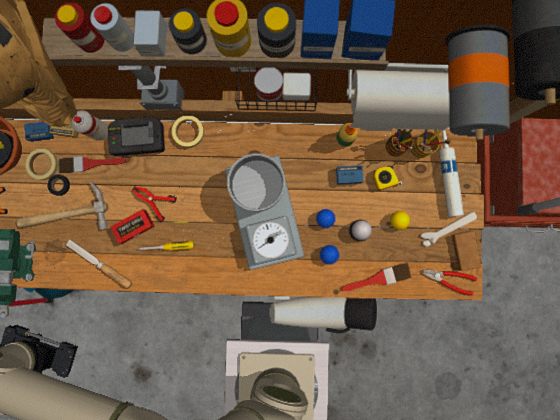

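View pics/side0.png

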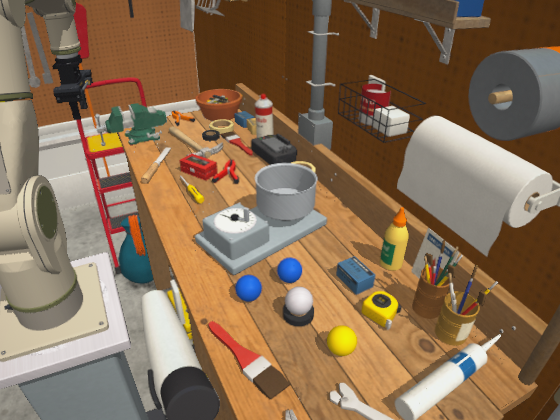

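The candidates for the ball in the top view are blue (326,218), blue (330,255), yellow (400,220) and bare metal (361,230). Only the last lies on black tape, and the side view shows it at (298,302), so I choose that one. Next I check it and the dial close up.

```bash
python3 - <<'E'
from h import *
p=snapshot("top"); q=snapshot("side")
a=p["pixels"][140:280,220:380,::-1]; b=q["pixels"][195:335,190:350,::-1]
f=lambda i:cv2.resize(i,None,fx=2.5,fy=2.5,interpolation=cv2.INTER_CUBIC)
a1=p["pixels"][215:265,243:303,::-1]; b1=q["pixels"][195:245,205:265,::-1]
g=lambda i:cv2.resize(i,(400,250)[:2],interpolation=cv2.INTER_CUBIC)
g=lambda i:cv2.resize(i,(400,333),interpolation=cv2.INTER_CUBIC)
cv2.imwrite("pics/crop1.png",np.vstack([np.hstack([g(a1),g(b1)]),np.hstack([f(a)[100:350,:400],f(b)[100:350,:400]])]))
for t in("ball_center","peak_tab","dial_centre","pot_floor","tape_roll","peak_hand","weight_hand"):
  for n,c in(("top",p),("side",q)):
    try:
      for d in mark_of(t,c)[:4]: print(n,t,np.round(d["position"],3),round(d["score"],2),proj(c,d["position"]).round())
    except Exception as e: print(t,e)
    for d in boxes_of(t,c)[:2]: print(n,"box",t,np.round(d["position"],3),round(d["score"],2))
E
```

```text
top ball_center [ 0.423 -0.15   0.03 ] 0.76 [329. 255.]
top ball_center [ 0.539 -0.368  0.029] 0.72 [400. 219.]
top ball_center [ 0.538 -0.135  0.031] 0.71 [325. 217.]
top ball_center [ 0.499 -0.245  0.047] 0.66 [361. 231.]
top box ball_center [ 0.535 -0.364  0.048] 0.84
top box ball_center [ 0.422 -0.149  0.052] 0.72
side ball_center [ 0.531 -0.138  0.028] 0.84 [288. 271.]
side ball_center [ 0.428 -0.151  0.03 ] 0.77 [249. 288.]
side ball_center [ 0.535 -0.366  0.032] 0.68 [341. 339.]
side ball_center [ 0.504 -0.249  0.046] 0.6 [300. 301.]
side box ball_center [ 0.422 -0.171  0.044] 0.85
side box ball_center [ 0.526 -0.378  0.047] 0.78
top peak_tab [0.484 0.003 0.136] 0.42 [279. 233.]
top box peak_tab [0.471 0.019 0.101] 0.57
side peak_tab [0.487 0.005 0.136] 0.45 [245. 207.]
side box peak_tab [0.479 0.005 0.106] 0.5
top dial_centre [0.464 0.025 0.089] 0.92 [271. 240.]
top box dial_centre [0.551 0.049 0.066] 0.96
side dial_centre [0.466 0.028 0.089] 0.95 [235. 220.]
side dial_centre [0.631 0.07  0.067] 0.72 [286. 204.]
side box dial_centre [0.556 0.007 0.08 ] 0.66
top pot_floor [0.6
[... 329 characters left out ...]
ll [ 0.503 -0.25   0.001] 0.81 [299. 316.]
side box tape_roll [ 0.487 -0.271  0.019] 0.76
peak_hand it knows: ball_center, carton, dial_centre, peak_tab, pot_floor, scale, screwdriver, tape_measure, tape_roll
top box peak_hand [0.468 0.018 0.101] 0.39
peak_hand it knows: ball_center, carton, dial_centre, peak_tab, pot_floor, scale, screwdriver, tape_measure, tape_roll
side box peak_hand [0.476 0.005 0.104] 0.72
side box peak_hand [0.557 0.008 0.077] 0.68
weight_hand it knows: ball_center, carton, dial_centre, peak_tab, pot_floor, scale, screwdriver, tape_measure, tape_roll
weight_hand it knows: ball_center, carton, dial_centre, peak_tab, pot_floor, scale, screwdriver, tape_measure, tape_roll
```

View pics/crop1.png

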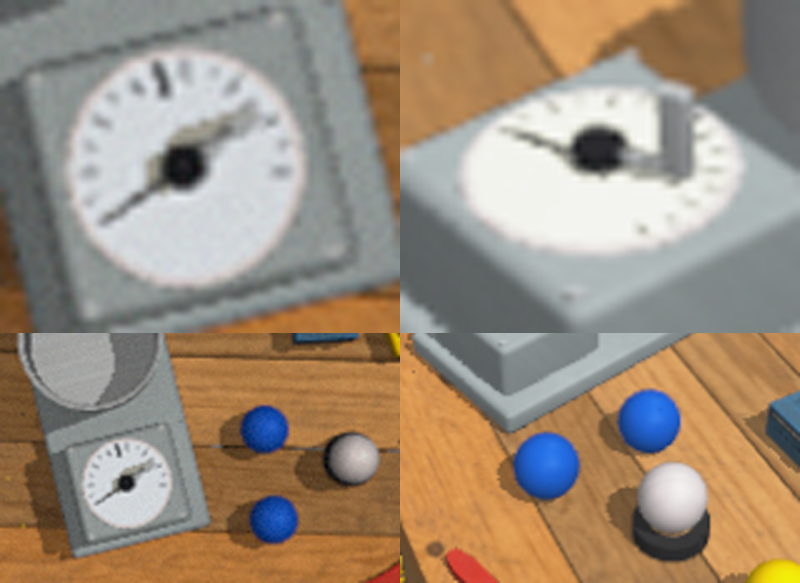

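The crop confirms the bare metal ball on black tape. On the dial, the tab points about -46° in the world frame and the weight hand is at zero. The tab has to be pushed anticlockwise, past the pot side, to about 126°. I'll plan the approach with closed fingers behind the tab.

```bash
cat >> h.py <<'E'
from scipy.spatial.transform import Rotation as Ro
def plan(wps,pose=None):
    """wps: (x,y,z,yawdeg,nrows[,pivot xy for arc]); prints rows rounded, simulating the commanded pose"""
    s=sense(); p=np.array(s["position"]); R=Ro.from_euler("xyz",s["tool_rot"])
    if pose: p=np.array(pose[:3]); R=Ro.from_euler("xyz",[np.pi,0,np.radians(pose[3])])
    for w in wps:
        n=w[4]; T=Ro.from_euler("xyz",[np.pi,0,np.radians(w[3])]); out=[]; p0=p.copy(); tz=(R.inv()*T).as_rotvec()
        for i in range(n):
            if len(w)>5:
                c=np.array([*w[5],0]); q0=p0-c; g=np.array(w[:3])-c; r0=np.hypot(*q0[:2]); r1=np.hypot(*g[:2])
                a0=np.arctan2(q0[1],q0[0]); a1=np.arctan2(g[1],g[0]); da=(a1-a0)%(2*np.pi); f=(i+1)/n
                a=a0+da*f; r=r0+(r1-r0)*f; tgt=c+[r*np.cos(a),r*np.sin(a),q0[2]+(g[2]-q0[2])*f]
            else: tgt=p0+(np.array(w[:3])-p0)*(i+1)/n
            sh=np.round(R.inv().apply(tgt-p)/.2,3); tu=np.round(tz/n/(np.pi/2),3)
            p=p+R.apply(sh*.2); R=R*Ro.from_rotvec(tu*np.pi/2)
            out.append([sh.tolist(),tu.tolist()])
        print(str(out).replace(" ","")); print("->",p.round(4),R.as_euler("xyz",degrees=True).round(1))
E
python3 - <<'E'
from h import *
print(sense()["clock"])
plan([(.40,.20,.28,100,9),(.469,-.016,.28,44,6),(.469,-.016,.177,44,3)])
E
```

```text
2.3
[[[-0.184,-0.18,0.007],[0.0,-0.0,0.079]],[[-0.205,-0.157,0.007],[0.0,-0.0,0.079]],[[-0.223,-0.129,0.006],[0.0,-0.0,0.079]],[[-0.237,-0.101,0.007],[0.0,-0.0,0.079]],[[-0.248,-0.071,0.007],[0.0,-0.0,0.079]],[[-0.254,-0.04,0.007],[0.0,-0.0,0.079]],[[-0.258,-0.008,0.007],[0.0,-0.0,0.079]],[[-0.256,0.024,0.006],[0.0,-0.0,0.079]],[[-0.252,0.056,0.007],[0.0,-0.0,0.079]]]
-> [0.4  0.2  0.28] [-180.    -0.   100.4]
[[[-0.187,0.024,0.0],[-0.0,-0.0,0.104]],[[-0.181,0.054,0.0],[-0.0,-0.0,0.104]],[[-0.17,0.084,0.0],[-0.0,-0.0,0.104]],[[-0.154,0.109,0.0],[-0.0,-0.0,0.104]],[[-0.134,0.133,0.0],[-0.0,-0.0,0.104]],[[-0.111,0.153,0.0],[-0.0,-0.0,0.104]]]
-> [ 0.4689 -0.016   0.28  ] [-180.    -0.    44.2]
[[[0.0,0.0,0.172],[-0.0,-0.0,0.001]],[[0.0,0.0,0.171],[-0.0,-0.0,0.001]],[[0.0,0.0,0.172],[-0.0,-0.0,0.001]]]
-> [ 0.4689 -0.016   0.177 ] [-180.    -0.    43.9]
```

Request:
drive_tool:
  moves:
    - [[-0.184,-0.18,0.007],[0,0,0.079]]
    - [[-0.205,-0.157,0.007],[0,0,0.079]]
    - [[-0.223,-0.129,0.006],[0,0,0.079]]
    - [[-0.237,-0.101,0.007],[0,0,0.079]]
    - [[-0.248,-0.071,0.007],[0,0,0.079]]
    - [[-0.254,-0.04,0.007],[0,0,0.079]]
    - [[-0.258,-0.008,0.007],[0,0,0.079]]
    - [[-0.256,0.024,0.006],[0,0,0.079]]
    - [[-0.252,0.056,0.007],[0,0,0.079]]
  hand: 1
  squeeze: 5

```text
clock: 3.42
position: [0.4006, 0.1985, 0.2803]
tool_rot: [3.141, -0.001, 1.748]
wrist_force: [1.4, -0.3, 0.1]
finger_gap: 0.0056
finger_force: 0.0
```

Request:
drive_tool:
  moves:
    - [[-0.187,0.024,0.0],[0,0,0.104]]
    - [[-0.181,0.054,0.0],[0,0,0.104]]
    - [[-0.17,0.084,0.0],[0,0,0.104]]
    - [[-0.154,0.109,0.0],[0,0,0.104]]
    - [[-0.134,0.133,0.0],[0,0,0.104]]
    - [[-0.111,0.153,0.0],[0,0,0.104]]
    - [[0,0,0],[0,0,0]]
    - [[0,0,0],[0,0,0]]

```text
clock: 4.42
position: [0.4688, -0.0154, 0.28]
tool_rot: [-3.141, -0.0, 0.774]
wrist_force: [-0.1, 0.8, -0.6]
finger_gap: 0.0005
finger_force: 0.0
```

```bash
python3 - <<'E'
from h import *
s=sense(); print(s["clock"],s["position"],np.degrees(s["tool_rot"]),s["finger_gap"],s["joint_positions"].round(2) if hasattr(s["joint_positions"],"round") else s["joint_positions"],s["wrist_force"])
q=snapshot("side"); D=np.array([.465,.026])
for d in mark_of("peak_tab",q)[:2]: print(np.round(d["position"],3),d["score"])
plan([(.469,-.016,.177,44,4)])
# arc start and end poses
def P(phi,off,r=.033):
    f=np.radians(phi); return D+r*np.array([np.cos(f),np.sin(f)])-off*np.array([-np.sin(f),np.cos(f)])
plan([(*P(-46,.0265),.177,44,1)])
E
```

```text
4.425 [ 0.46883343 -0.01537654  0.2800072 ] [-1.79980172e+02 -1.10789428e-02  4.43191919e+01] 0.0005193011627829572 [-0.63 -0.04  0.56  1.9   0.02  1.27 -0.87] [-0.0648809   0.79984208 -0.62562272]
[0.484 0.003 0.134] 0.53
[[[-0.001,0.001,0.129],[-0.0,-0.0,0.001]],[[-0.001,0.001,0.128],[-0.0,-0.0,0.001]],[[-0.0,0.002,0.129],[-0.0,-0.0,0.001]],[[-0.001,0.001,0.129],[-0.0,-0.0,0.001]]]
-> [ 0.469 -0.016  0.177] [-180.   -0.   44.]
[[[-0.004,0.005,0.515],[-0.0,-0.0,0.004]]]
-> [ 0.4689 -0.0161  0.177 ] [-180.   -0.   44.]
```

Request:
drive_tool:
  moves:
    - [[-0.001,0.001,0.129],[0,0,0]]
    - [[-0.001,0.001,0.128],[0,0,0]]
    - [[0,0.002,0.129],[0,0,0]]
    - [[-0.001,0.001,0.129],[0,0,0]]
    - [[0,0,0],[0,0,0]]

```text
clock: 5.15
position: [0.4681, -0.0163, 0.1758]
tool_rot: [-3.14, 0.003, 0.774]
wrist_force: [-0.6, 0.1, -0.4]
finger_gap: 0.0004
finger_force: 0.0
```

```bash
python3 - <<'E'
from h import *
s=sense(); print(s["clock"],s["position"],s["wrist_force"])
q=snapshot("side"); save(q,"side1.png",(185,140,345,260),4)
D=np.array([.465,.026])
def P(phi,off,r=.033):
    f=np.radians(phi); return D+r*np.array([np.cos(f),np.sin(f)])-off*np.array([-np.sin(f),np.cos(f)])
plan([(*P(-46,.015),.177,44,2),(*P(32,.0135),.177,122,9,D),(*P(110,.0135),.177,200,9,D)])
E
```

```text
5.15 [ 0.46809428 -0.0163345   0.17576705] [-0.61765756  0.1270869  -0.36690595]
[[[0.029,-0.0,-0.0],[-0.0,0.0,0.002]],[[0.03,-0.001,-0.0],[-0.0,0.0,0.002]]]
-> [ 0.4772 -0.0081  0.177 ] [-1.80e+02  1.00e-01  4.39e+01]
[[[0.027,0.009,-0.0],[-0.0,0.0,-0.096]],[[0.026,0.009,-0.0],[-0.0,0.0,-0.096]],[[0.026,0.009,-0.0],[-0.0,0.0,-0.096]],[[0.027,0.009,-0.0],[-0.0,0.0,-0.096]],[[0.026,0.009,-0.0],[-0.0,0.0,-0.096]],[[0.027,0.008,-0.0],[-0.0,0.0,-0.096]],[[0.026,0.009,-0.0],[-0.0,0.0,-0.096]],[[0.027,0.008,-0.0],[-0.0,0.0,-0.096]],[[0.026,0.008,-0.0],[-0.0,0.0,-0.096]]]
-> [0.5001 0.032  0.177 ] [-179.9   -0.   121.7]
[[[0.026,0.008,-0.0],[-0.0,-0.0,-0.097]],[[0.025,0.008,-0.0],[-0.0,-0.0,-0.097]],[[0.026,0.009,-0.0],[-0.0,-0.0,-0.097]],[[0.026,0.008,-0.0],[-0.0,-0.0,-0.097]],[[0.025,0.008,-0.0],[-0.0,-0.0,-0.097]],[[0.026,0.009,-0.0],[-0.0,-0.0,-0.097]],[[0.026,0.008,-0.0],[-0.0,-0.0,-0.097]],[[0.025,0.008,-0.0],[-0.0,-0.0,-0.097]],[[0.026,0.009,-0.0],[-0.0,-0.0,-0.097]]]
-> [0.4664 0.0617 0.177 ] [ 1.800e+02 -1.000e-01 -1.597e+02]
```

View pics/side1.png

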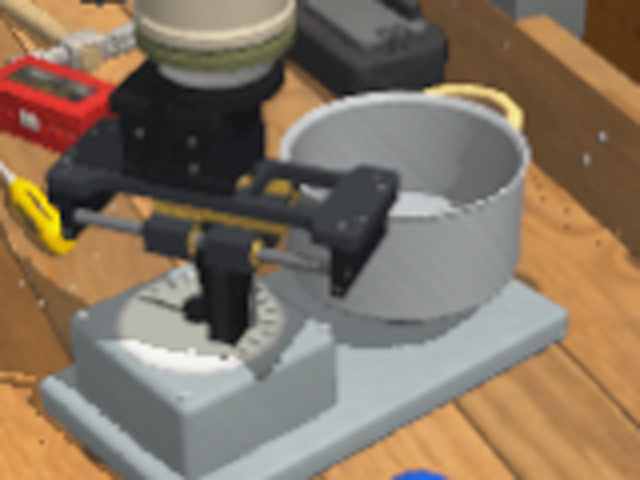

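The closed fingers stand on the clockwise side of the tab, with the tip at crop (230,330), clear of the pot. I'll raise 6 mm for more rim clearance and then sweep.

Request:
drive_tool:
  moves:
    - [[0.029,0,-0.015],[0,0,0.002]]
    - [[0.03,0,-0.015],[0,0,0.002]]
    - [[0.027,0.009,0],[0,0,-0.096]]
    - [[0.026,0.009,0],[0,0,-0.096]]
    - [[0.026,0.009,0],[0,0,-0.096]]
    - [[0.027,0.009,0],[0,0,-0.096]]
    - [[0.026,0.009,0],[0,0,-0.096]]
    - [[0.027,0.008,0],[0,0,-0.096]]
    - [[0.026,0.009,0],[0,0,-0.096]]
    - [[0.027,0.008,0],[0,0,-0.096]]
    - [[0.026,0.008,0],[0,0,-0.096]]

```text
clock: 6.58
position: [0.5013, 0.0319, 0.1839]
tool_rot: [3.14, 0.0, 2.128]
wrist_force: [0.3, -0.5, 0.3]
finger_gap: 0.0004
finger_force: 0.0
```

```bash
python3 - <<'E'
from h import *
s=sense(); print(s["clock"],s["position"],np.degrees(s["tool_rot"]),s["wrist_force"],s["joint_positions"])
q=snapshot("side"); save(q,"side2.png",(185,140,345,260),4)
p=snapshot("top")
for c in(p,q):
  for d in mark_of("peak_tab",c)[:2]: print(np.round(d["position"],3),d["score"])
D=np.array([.465,.026])
def P(phi,off,r=.033):
    f=np.radians(phi); return D+r*np.array([np.cos(f),np.sin(f)])-off*np.array([-np.sin(f),np.cos(f)])
plan([(*P(71,.0135),.182,161,5,D),(*P(110,.0135),.182,200,5,D)])
E
```

```text
6.575 [0.50132076 0.03188085 0.1838756 ] [1.79925402e+02 1.34465733e-02 1.21923833e+02] [ 0.34178043 -0.46697678  0.29622532] [-0.55465739  0.15593104  0.43616134  1.93491191 -0.0754495   1.06506957
  0.47054412]
[0.493 0.046 0.135] 0.43
[[[0.024,0.008,0.002],[0.0,0.0,-0.088]],[[0.025,0.007,0.001],[0.0,0.0,-0.088]],[[0.024,0.007,0.002],[0.0,0.0,-0.088]],[[0.024,0.008,0.001],[0.0,0.0,-0.088]],[[0.024,0.007,0.002],[0.0,0.0,-0.088]]]
-> [0.4886 0.0528 0.1819] [180.   0. 161.]
[[[0.023,0.008,-0.0],[0.0,0.0,-0.087]],[[0.023,0.007,-0.0],[0.0,0.0,-0.087]],[[0.023,0.008,-0.0],[0.0,0.0,-0.087]],[[0.023,0.008,-0.0],[0.0,0.0,-0.087]],[[0.023,0.008,-0.0],[0.0,0.0,-0.087]]]
-> [0.4664 0.0617 0.1819] [ 1.800e+02  1.000e-01 -1.598e+02]
```

View pics/side2.png

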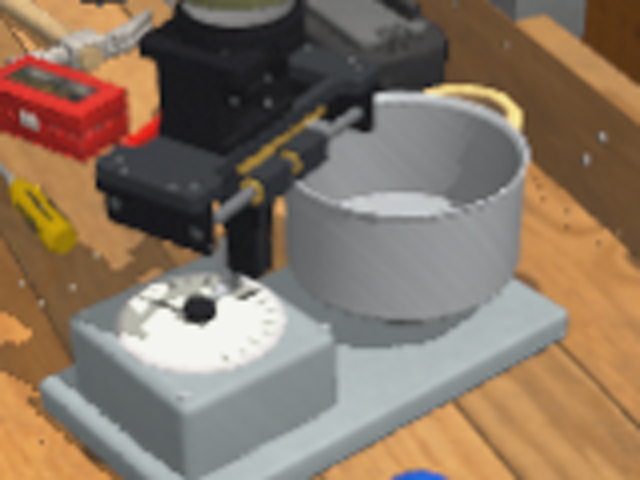

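The tab at crop (228,268) is being carried ahead of the finger, at about 35° in the world frame. I'll continue to just short of the stop.

Request:
drive_tool:
  moves:
    - [[0.024,0.008,0],[0,0,-0.088]]
    - [[0.025,0.007,0],[0,0,-0.088]]
    - [[0.024,0.007,0],[0,0,-0.088]]
    - [[0.024,0.008,0],[0,0,-0.088]]
    - [[0.024,0.007,0],[0,0,-0.088]]
    - [[0.023,0.008,0],[0,0,-0.087]]
    - [[0.023,0.007,0],[0,0,-0.087]]
    - [[0.023,0.008,0],[0,0,-0.087]]
    - [[0.023,0.008,0],[0,0,-0.087]]
    - [[0,0,0],[0,0,0]]

```text
clock: 8.02
position: [0.4709, 0.0608, 0.1833]
tool_rot: [3.141, 0.0, -2.926]
wrist_force: [0.6, -0.0, -0.0]
finger_gap: 0.0002
finger_force: 0.0
```

```bash
python3 - <<'E'
from h import *
s=sense(); print(s["clock"],s["position"],np.degrees(s["tool_rot"]),s["wrist_force"],s["joint_positions"])
q=snapshot("side"); save(q,"side3.png",(185,140,345,260),4); p=snapshot("top")
D=np.array([.465,.026])
for c in(p,q):
  for d in mark_of("peak_tab",c)[:2]:
    v=d["position"]; print(np.round(v,3),d["score"],np.degrees(np.arctan2(v[1]-D[1],v[0]-D[0])))
def P(phi,off,r=.033):
    f=np.radians(phi); return D+r*np.array([np.cos(f),np.sin(f)])-off*np.array([-np.sin(f),np.cos(f)])
plan([(*P(125.6,.0135),.182,215.6,8,D)])
E
```

```text
8.025 [0.47085688 0.06081224 0.18328591] [ 1.79985358e+02  2.36309220e-02 -1.67656200e+02] [ 0.59637988 -0.02627414 -0.03225725] [-0.52028933  0.09214967  0.31148386  1.9953323  -0.03265937  1.05833841
  1.59219891]
[0.434 0.357 0.   ] 0.31 95.30535507311174
[0.454 0.06  0.135] 0.49 108.73863385633778
[[[0.008,0.003,0.001],[-0.0,0.0,-0.032]],[[0.009,0.004,0.0],[-0.0,0.0,-0.032]],[[0.008,0.003,0.001],[-0.0,0.0,-0.032]],[[0.008,0.004,0.001],[-0.0,0.0,-0.032]],[[0.009,0.003,0.001],[-0.0,0.0,-0.032]],[[0.008,0.003,0.0],[-0.0,0.0,-0.032]],[[0.008,0.004,0.001],[-0.0,0.0,-0.032]],[[0.009,0.003,0.001],[-0.0,0.0,-0.032]]]
-> [0.4567 0.0606 0.1819] [-180.     0.  -144.6]
```

View pics/side3.png

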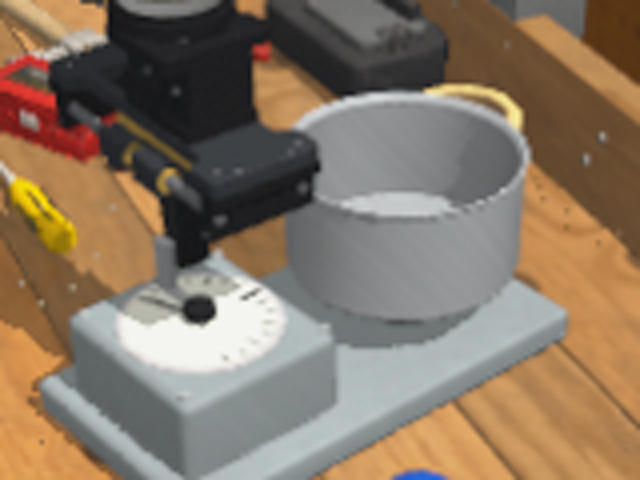

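The tab at crop (165,262) is about 15° short of the weight hand, which is at zero. The last stretch goes slowly.

Request:
drive_tool:
  moves:
    - [[0.008,0.003,0],[0,0,-0.032]]
    - [[0.009,0.004,0],[0,0,-0.032]]
    - [[0.008,0.003,0],[0,0,-0.032]]
    - [[0.008,0.004,0],[0,0,-0.032]]
    - [[0.009,0.003,0],[0,0,-0.032]]
    - [[0,0,0],[0,0,0]]

```text
clock: 8.98
position: [0.4619, 0.0614, 0.1831]
tool_rot: [3.142, 0.0, -2.673]
wrist_force: [-0.1, -0.1, 0.1]
finger_gap: 0.0004
finger_force: 0.0
```

Request:
drive_tool:
  moves:
    - [[0.004,0.002,0],[0,0,-0.016]]
    - [[0.004,0.002,0],[0,0,-0.016]]
    - [[0,0,0],[0,0,0]]

```text
clock: 9.35
position: [0.4603, 0.0614, 0.1832]
tool_rot: [-3.141, 0.001, -2.621]
wrist_force: [1.8, 0.2, -0.9]
finger_gap: 0.0005
finger_force: 1.0
```

Request:
drive_tool:
  moves:
    - [[0.004,0.002,0],[0,0,-0.016]]
    - [[0.004,0.002,0],[0,0,-0.016]]
    - [[0,0,0],[0,0,0]]

```text
clock: 9.72
position: [0.4588, 0.0615, 0.1833]
tool_rot: [-3.141, 0.002, -2.569]
wrist_force: [6.0, 0.5, -2.7]
finger_gap: 0.0006
finger_force: 2.7
```

```bash
python3 - <<'E'
from h import *
s=sense(); print(s["clock"],s["position"],np.degrees(s["tool_rot"]),s["wrist_force"])
q=snapshot("side"); save(q,"side4.png",(205,180,285,240),8)
D=np.array([.465,.026])
for d in mark_of("peak_tab",q)[:2]:
    v=d["position"]; print(np.round(v,3),d["score"],np.degrees(np.arctan2(v[1]-D[1],v[0]-D[0])))
E
```

```text
9.725 [0.45881942 0.06145161 0.18330459] [-1.79963587e+02  1.01431400e-01 -1.47218425e+02] [ 6.01979227  0.51281748 -2.74559653]
[0.444 0.055 0.132] 0.58 126.93395103393097
```

At the stop: the reaction rises to 6 N and the tab reads about 127°. I'll back off, look, and refine the ball position.

Request:
drive_tool:
  moves:
    - [[-0.05,0,0],[0,0,0]]
    - [[-0.05,0,0],[0,0,0]]
    - [[0,0,-0.2],[0,0,0]]
    - [[0,0,-0.3],[0,0,0]]
    - [[0,0,0],[0,0,0]]
  hand: -1

```text
clock: 10.45
position: [0.477, 0.0728, 0.2873]
tool_rot: [-3.14, 0.007, -2.57]
wrist_force: [0.4, 0.3, -1.0]
finger_gap: 0.0427
finger_force: 0.0
```

```bash
python3 - <<'E'
from h import *
s=sense(); print(s["clock"],s["position"],np.degrees(s["tool_rot"]),s["wrist_force"])
q=snapshot("side"); save(q,"side5.png",(205,180,285,240),8); p=snapshot("top")
D=np.array([.465,.026])
for c in(p,q):
  for d in mark_of("peak_tab",c)[:1]:
    v=d["position"]; print(np.round(v,3),d["score"],np.degrees(np.arctan2(v[1]-D[1],v[0]-D[0])))
  for t in("ball_center","pot_floor"):
   for d in mark_of(t,c)[:5]: print(t,np.round(d["position"],3),round(d["score"],2))
plan([(.51,-.10,.28,140,7),(.501,-.247,.25,100,4)])
E
```

```text
10.45 [0.47702445 0.07281083 0.28726271] [-179.92001333    0.37709589 -147.27582329] [ 0.40579348  0.33718686 -0.97459729]
ball_center [ 0.422 -0.149  0.029] 0.84
ball_center [ 0.498 -0.248  0.045] 0.7
ball_center [ 0.538 -0.366  0.027] 0.67
ball_center [ 0.537 -0.14   0.031] 0.62
pot_floor [0.629 0.076 0.069] 0.76
pot_floor [ 0.667 -0.324 -0.004] 0.49
[0.445 0.056 0.133] 0.45 123.34070734647705
ball_center [ 0.53  -0.14   0.027] 0.86
ball_center [ 0.533 -0.365  0.031] 0.77
ball_center [ 0.501 -0.246  0.046] 0.74
ball_center [ 0.429 -0.156  0.032] 0.74
pot_floor [0.633 0.07  0.07 ] 0.66
[[[0.045,-0.117,0.002],[-0.0,-0.0,0.115]],[[0.024,-0.123,0.001],[-0.0,-0.0,0.115]],[[0.001,-0.126,0.002],[-0.0,-0.0,0.115]],[[-0.022,-0.123,0.001],[-0.0,-0.0,0.115]],[[-0.044,-0.118,0.002],[-0.0,-0.0,0.115]],[[-0.063,-0.108,0.001],[-0.0,-0.0,0.115]],[[-0.083,-0.095,0.002],[-0.0,-0.0,0.115]]]
-> [ 0.51   -0.1001  0.28  ] [-1.799e+02 -1.000e-01  1.403e+02]
[[[-0.109,-0.148,0.038],[-0.0,-0.0,0.112]],[[-0.133,-0.127,0.037],[-0.0,-0.0,0.112]],[[-0.153,-0.102,0.038],[-0.0,-0.0,0.112]],[[-0.169,-0.073,0.037],[-0.0,-0.0,0.112]]]
-> [ 0.5011 -0.247   0.2501] [-179.9    0.    99.9]
```

View pics/side5.png

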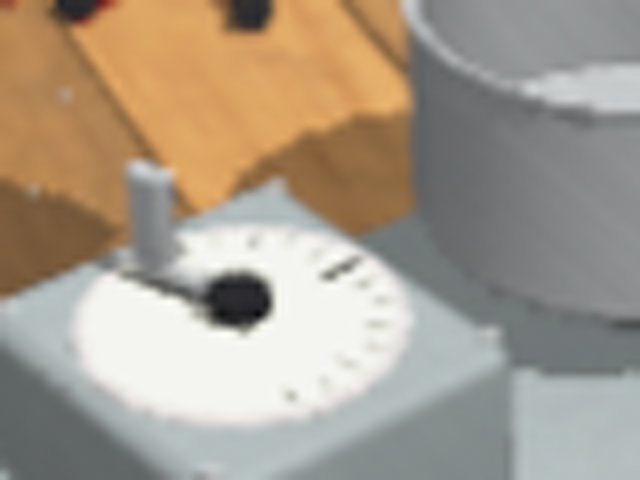

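The tab top shows at crop (150,168), with the weight hand's tip at (118,268). I'll check the residual peak angle by projecting the geometry.

```bash
python3 - <<'E'
from h import *
q=snapshot("side")
C=lambda c:(205+c[0]/8,180+c[1]/8)
D=atz(q,C((243,323)),.090); print("D",D)
tip=atz(q,C((112,266)),.094); v=tip-D; print("weight hand dir",np.degrees(np.arctan2(v[1],v[0])),np.hypot(v[0],v[1]))
for phi in (126,123,120,115,110):
    f=np.radians(phi); e=np.array([np.cos(f),np.sin(f),0])
    a=D*[1,1,0]+.033*e+[0,0,.1345]; b=D*[1,1,0]+.033*e+[0,0,.1005]
    print(phi,[((proj(q,X)-[205,180])*8).round() for X in(a,b, a+.007*e, a-.007*e)])
E
```

```text
D [0.46649242 0.02483744 0.09      ]
weight hand dir 124.19802474312185 0.050352074721496366
126 [array([146., 176.]), array([153., 266.]), array([127., 170.]), array([164., 182.])]
123 [array([149., 173.]), array([156., 264.]), array([131., 167.]), array([167., 180.])]
120 [array([152., 171.]), array([160., 261.]), array([135., 164.]), array([170., 178.])]
115 [array([159., 167.]), array([166., 257.]), array([143., 159.]), array([175., 174.])]
110 [array([166., 163.]), array([173., 253.]), array([151., 154.]), array([180., 171.])]
```

The tab reads 122–124° against a weight hand at about 124°, so it is at its stop within reading accuracy. Now to the ball.

Request:
drive_tool:
  moves:
    - [[0.045,-0.117,0.002],[0,0,0.115]]
    - [[0.024,-0.123,0.001],[0,0,0.115]]
    - [[0.001,-0.126,0.002],[0,0,0.115]]
    - [[-0.022,-0.123,0.001],[0,0,0.115]]
    - [[-0.044,-0.118,0.002],[0,0,0.115]]
    - [[-0.063,-0.108,0.001],[0,0,0.115]]
    - [[-0.083,-0.095,0.002],[0,0,0.115]]
    - [[-0.109,-0.148,0.038],[0,0,0.112]]
    - [[-0.133,-0.127,0.037],[0,0,0.112]]
    - [[-0.153,-0.102,0.038],[0,0,0.112]]
    - [[-0.169,-0.073,0.037],[0,0,0.112]]
    - [[0,0,0],[0,0,0]]

```text
clock: 12.4
position: [0.5001, -0.2498, 0.25]
tool_rot: [-3.14, 0.001, 1.738]
wrist_force: [0.2, 0.8, 0.1]
finger_gap: 0.0868
finger_force: 0.0
```

```bash
python3 - <<'E'
from h import *
s=sense(); print(s["clock"],s["position"],np.degrees(s["tool_rot"]),s["finger_gap"],s["wrist_force"])
plan([(.5005,-.247,.150,100,3),(.5005,-.247,.107,100,4)])
E
```

```text
12.4 [ 0.50010916 -0.24979654  0.25001271] [-1.79881872e+02  5.26080306e-02  9.95661273e+01] 0.08684510913479349 [0.2016412  0.79120903 0.13452856]
[[[0.005,0.002,0.167],[-0.0,0.0,-0.002]],[[0.004,0.002,0.166],[-0.0,0.0,-0.002]],[[0.005,0.001,0.167],[-0.0,0.0,-0.002]]]
-> [ 0.5004 -0.247   0.15  ] [-1.799e+02  1.000e-01  1.001e+02]
[[[0.0,0.0,0.054],[-0.0,0.0,0.0]],[[0.0,0.0,0.054],[-0.0,0.0,0.0]],[[0.0,0.001,0.053],[-0.0,0.0,0.0]],[[0.0,-0.0,0.054],[-0.0,0.0,0.0]]]
-> [ 0.5005 -0.247   0.107 ] [-1.799e+02  1.000e-01  1.001e+02]
```

Request:
drive_tool:
  moves:
    - [[0.004,0.002,0.167],[0,0,0]]
    - [[0.004,0.002,0.166],[0,0,0]]
    - [[0.004,0.001,0.167],[0,0,0]]
    - [[0,0,0.054],[0,0,0]]
    - [[0,0,0.054],[0,0,0]]
    - [[0,0,0.053],[0,0,0]]
    - [[0,0,0.054],[0,0,0]]
    - [[0,0,0],[0,0,0]]

```text
clock: 13.4
position: [0.5017, -0.2443, 0.1072]
tool_rot: [-3.141, -0.001, 1.744]
wrist_force: [-0.7, 0.1, -0.3]
finger_gap: 0.0871
finger_force: 0.0
```

Request:
drive_tool:
  moves:
    - [[0,0,0],[0,0,0]]
    - [[0,0,0],[0,0,0]]
    - [[0,0,0],[0,0,0]]
    - [[0,0,0],[0,0,0]]
    - [[0,0,0],[0,0,0]]
    - [[0,0,0],[0,0,0]]
  hand: 1
  squeeze: 20

```text
clock: 14.15
position: [0.502, -0.2445, 0.108]
tool_rot: [3.141, -0.0, 1.744]
wrist_force: [-1.6, 0.6, 4.1]
finger_gap: 0.0591
finger_force: 20.0
```

Request:
drive_tool:
  moves:
    - [[0,0,-0.05],[0,0,0]]
    - [[0,0,-0.15],[0,0,0]]
    - [[0,0,-0.2],[0,0,0]]
    - [[0,0,-0.25],[0,0,0]]
    - [[0,0,-0.25],[0,0,0]]
    - [[0,0,-0.1],[0,0,0]]
    - [[0,0,0],[0,0,0]]
    - [[0,0,0],[0,0,0]]

```text
clock: 15.15
position: [0.5016, -0.2441, 0.3066]
tool_rot: [-3.14, -0.001, 1.744]
wrist_force: [-0.5, 0.0, -2.5]
finger_gap: 0.0591
finger_force: 20.0
```

```bash
python3 - <<'E'
from h import *
s=sense(); print(s["clock"],s["position"],np.degrees(s["tool_rot"]),s["finger_gap"],s["finger_force"],s["wrist_force"])
q=snapshot("side"); save(q,"side6.png",(205,120,365,340),2.5)
for d in mark_of("ball_center",q)[:5]: print(np.round(d["position"],3),round(d["score"],2))
plan([(.631,.073,.285,100,10)])
E
```

```text
15.15 [ 0.50156319 -0.24407371  0.30656216] [-1.79910910e+02 -4.99848349e-02  9.99361440e+01] 0.05908025012897793 19.999753832817078 [-0.47834208  0.02403784 -2.50673017]
[ 0.426 -0.154  0.03 ] 0.9
[ 0.532 -0.367  0.031] 0.82
[ 0.501 -0.248  0.244] 0.77
[ 0.533 -0.14   0.03 ] 0.75
[[[0.145,0.091,0.011],[-0.0,-0.0,-0.0]],[[0.145,0.091,0.01],[-0.0,-0.0,-0.0]],[[0.145,0.091,0.011],[-0.0,-0.0,-0.0]],[[0.145,0.092,0.011],[-0.0,-0.0,-0.0]],[[0.145,0.091,0.01],[-0.0,-0.0,-0.0]],[[0.145,0.091,0.011],[-0.0,-0.0,-0.0]],[[0.145,0.091,0.011],[-0.0,-0.0,-0.0]],[[0.145,0.091,0.01],[-0.0,-0.0,-0.0]],[[0.145,0.091,0.011],[-0.0,-0.0,-0.0]],[[0.145,0.091,0.011],[-0.0,-0.0,-0.0]]]
-> [0.6309 0.073  0.2849] [-1.799e+02 -1.000e-01  9.990e+01]
```

View pics/side6.png

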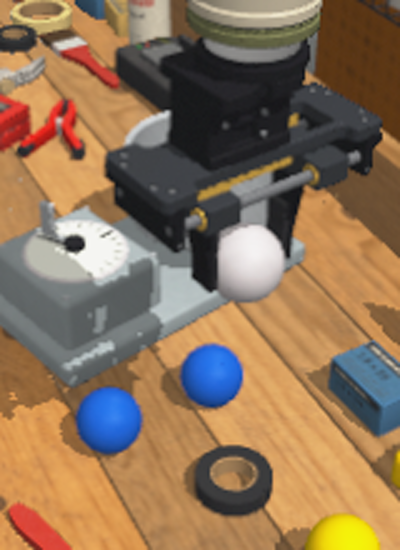

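The metal ball is held between the pads at crop (250,262), about 62 mm below the TCP, and the black tape roll is empty at (234,480). I'll carry it over the pot.

Request:
drive_tool:
  moves:
    - [[0.07,0.045,0.005],[0,0,0]]
    - [[0.145,0.091,0.011],[0,0,0]]
    - [[0.145,0.091,0.01],[0,0,0]]
    - [[0.145,0.091,0.011],[0,0,0]]
    - [[0.145,0.092,0.011],[0,0,0]]
    - [[0.145,0.091,0.01],[0,0,0]]
    - [[0.145,0.091,0.011],[0,0,0]]
    - [[0.145,0.091,0.011],[0,0,0]]
    - [[0.145,0.091,0.01],[0,0,0]]
    - [[0.145,0.091,0.011],[0,0,0]]
    - [[0.075,0.046,0.006],[0,0,0]]
    - [[0,0,0],[0,0,0]]

```text
clock: 16.75
position: [0.6313, 0.0742, 0.2856]
tool_rot: [-3.14, 0.0, 1.746]
wrist_force: [0.3, 0.2, -2.6]
finger_gap: 0.0593
finger_force: 20.0
```

```bash
python3 - <<'E'
from h import *
s=sense(); print(s["clock"],s["position"],np.degrees(s["tool_rot"]),s["finger_gap"],s["finger_force"],s["wrist_force"])
for n in("side","top"):
  q=snapshot(n)
  for t in("ball_center","pot_floor"):
    for d in mark_of(t,q)[:5]:
      if d["position"][0]>.58: print(n,t,np.round(d["position"],3),round(d["score"],2))
plan([(.631,.073,.172,100,8)])
E
```

```text
16.75 [0.63130108 0.07415862 0.28561329] [-1.79928090e+02  1.31866770e-03  1.00057741e+02] 0.05933791350405843 19.99977171421051 [ 0.26749706  0.16956677 -2.60131831]
side ball_center [0.633 0.072 0.222] 0.61
side pot_floor [0.628 0.07  0.072] 0.94
top pot_floor [0.629 0.076 0.069] 0.73
[[[0.001,-0.0,0.072],[0.0,0.0,-0.0]],[[0.001,-0.0,0.071],[0.0,0.0,-0.0]],[[0.001,-0.0,0.072],[0.0,0.0,-0.0]],[[0.001,-0.0,0.072],[0.0,0.0,-0.0]],[[0.001,-0.0,0.072],[0.0,0.0,-0.0]],[[0.001,-0.0,0.071],[0.0,0.0,-0.0]],[[0.002,-0.0,0.072],[0.0,0.0,-0.0]],[[0.001,-0.001,0.072],[0.0,0.0,-0.0]]]
-> [0.6309 0.0731 0.172 ] [180.    0.   99.8]
```

Request:
drive_tool:
  moves:
    - [[0,0,0.072],[0,0,0]]
    - [[0,0,0.071],[0,0,0]]
    - [[0,0,0.072],[0,0,0]]
    - [[0,0,0.072],[0,0,0]]
    - [[0,0,0.072],[0,0,0]]
    - [[0,0,0.071],[0,0,0]]
    - [[0,0,0.072],[0,0,0]]
    - [[0,0,0.06],[0,0,0]]
    - [[0,0,0],[0,0,0]]
    - [[0,0,0],[0,0,0]]

```text
clock: 18.3
position: [0.6318, 0.0726, 0.1745]
tool_rot: [3.141, -0.0, 1.744]
wrist_force: [-0.6, -0.5, -2.7]
finger_gap: 0.0593
finger_force: 20.0
```

Request:
drive_tool:
  moves:
    - [[0,0,0.01],[0,0,0]]
    - [[0,0,0.01],[0,0,0]]
    - [[0,0,0.01],[0,0,0]]
    - [[0,0,0.01],[0,0,0]]
    - [[0,0,0],[0,0,0]]
    - [[0,0,0],[0,0,0]]

```text
clock: 19.05
position: [0.6315, 0.0727, 0.1661]
tool_rot: [3.142, -0.0, 1.744]
wrist_force: [-0.4, 0.3, -2.7]
finger_gap: 0.0588
finger_force: 20.0
```

Request:
drive_tool:
  moves:
    - [[0,0,0.005],[0,0,0]]
    - [[0,0,0.005],[0,0,0]]
    - [[0,0,0],[0,0,0]]
    - [[0,0,0],[0,0,0]]

```text
clock: 19.55
position: [0.6315, 0.0727, 0.164]
tool_rot: [3.142, -0.0, 1.744]
wrist_force: [-0.4, -0.0, -1.9]
finger_gap: 0.0592
finger_force: 20.0
```

Request:
drive_tool:
  moves:
    - [[0,0,0.005],[0,0,0]]
    - [[0,0,0.005],[0,0,0]]
    - [[0,0,0],[0,0,0]]
    - [[0,0,0],[0,0,0]]

```text
clock: 20.05
position: [0.6315, 0.0727, 0.162]
tool_rot: [3.142, -0.0, 1.744]
wrist_force: [-0.7, 0.4, -2.0]
finger_gap: 0.0591
finger_force: 20.0
```

```bash
python3 - <<'E'
from h import *
w=[]
for _ in range(5):
    q=snapshot("side"); s=sense(); w.append(s["wrist_force"])
print(s["clock"],s["position"],np.mean(w,0),np.std(w,0))
save(q,"side7.png",(205,180,285,240),8)
E
```

```text
20.3 [0.63146932 0.07266159 0.16205241] [-0.14205938  0.23468347 -2.28080867] [0.32548932 0.30303966 0.40552645]
```

View pics/side7.png

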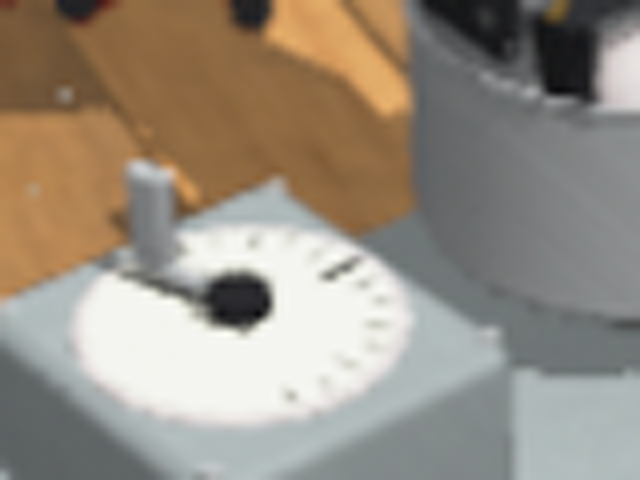

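Hands unmoved: the tab top is still at crop (150,168), so the ball hasn't touched yet. I'll step on and watch the tab.

Request:
drive_tool:
  moves:
    - [[0,0,0.005],[0,0,0]]
    - [[0,0,0.005],[0,0,0]]
    - [[0,0,0.005],[0,0,0]]
    - [[0,0,0],[0,0,0]]
    - [[0,0,0],[0,0,0]]

```text
clock: 20.92
position: [0.6315, 0.0727, 0.1591]
tool_rot: [3.141, -0.0, 1.744]
wrist_force: [0.2, 0.2, -2.1]
finger_gap: 0.0589
finger_force: 20.0
```

```bash
cat > m.py <<'E'
from h import *
w=[];D=np.array([.4655,.0255]);A=[]
for _ in range(4):
    q=snapshot("side"); s=sense(); w.append(s["wrist_force"][2])
    for d in mark_of("peak_tab",q)[:1]:
        v=d["position"]; A.append((np.degrees(np.arctan2(v[1]-D[1],v[0]-D[0])).round(1),round(d["score"],2)))
print(s["clock"],s["position"],np.mean(w),A,s["finger_gap"])
ref=cv2.resize(cv2.imread("pics/side7.png"),(80,60),interpolation=cv2.INTER_AREA).astype(float)
now=q["pixels"][180:240,205:285,::-1].astype(float)
print("diff near hand",np.abs(now-ref)[15:50,8:55].mean())
cv2.imwrite("pics/now.png",cv2.resize(now.astype(np.uint8),None,fx=8,fy=8,interpolation=cv2.INTER_CUBIC))
E
python3 m.py
```

```text
21.275 [0.63149417 0.07268034 0.15906645] -0.7677709798461041 [(np.float64(98.6), 0.64), (np.float64(101.4), 0.45), (np.float64(99.0), 0.68)] 0.05909269521197876
diff near hand 7.663627152988855
```

The tab has moved to about 100°, a peak of about 0.42 rad or roughly 1.2 N, so the pot carries nearly half the ball. About 2.4 mm further to go.

Request:
drive_tool:
  moves:
    - [[0,0,0.003],[0,0,0]]
    - [[0,0,0.003],[0,0,0]]
    - [[0,0,0.003],[0,0,0]]
    - [[0,0,0.003],[0,0,0]]
    - [[0,0,0],[0,0,0]]
    - [[0,0,0],[0,0,0]]

```text
clock: 22.08
position: [0.6315, 0.0727, 0.1567]
tool_rot: [3.141, -0.0, 1.744]
wrist_force: [-0.3, -0.4, 1.2]
finger_gap: 0.0591
finger_force: 20.0
```

```bash
python3 m.py
```

```text
22.425 [0.63150835 0.07270468 0.15668403] 0.4753787219030864 [(np.float64(73.0), 0.44), (np.float64(71.1), 0.43), (np.float64(15.4), 0.55), (np.float64(73.2), 0.61)] 0.058914616859312714
diff near hand 8.948328267477203
```

Peak is about 0.92 rad and wrist force is about 0, so the pot carries the ball. I'll ease the grip, then open.

Request:
drive_tool:
  moves:
    - [[0,0,0],[0,0,0]]
    - [[0,0,0],[0,0,0]]
    - [[0,0,0],[0,0,0]]
    - [[0,0,0],[0,0,0]]
  squeeze: 3

```text
clock: 22.98
position: [0.6315, 0.0727, 0.1566]
tool_rot: [3.142, -0.0, 1.744]
wrist_force: [1.2, 1.0, -0.1]
finger_gap: 0.0601
finger_force: 3.0
```

Request:
drive_tool:
  moves:
    - [[0,0,0],[0,0,0]]
    - [[0,0,0],[0,0,0]]
    - [[0,0,0],[0,0,0]]
    - [[0,0,0],[0,0,0]]
    - [[0,0,0],[0,0,0]]
    - [[0,0,0],[0,0,0]]
    - [[0,0,0],[0,0,0]]
    - [[0,0,0],[0,0,0]]
  hand: -0.75

```text
clock: 23.98
position: [0.6315, 0.0727, 0.1567]
tool_rot: [3.142, -0.0, 1.744]
wrist_force: [-0.5, -0.3, -0.9]
finger_gap: 0.0761
finger_force: 0.0
```

Request:
drive_tool:
  moves:
    - [[0,0,-0.03],[0,0,0]]
    - [[0,0,-0.08],[0,0,0]]
    - [[0,0,-0.15],[0,0,0]]
    - [[0,0,-0.2],[0,0,0]]
    - [[0,0,-0.25],[0,0,0]]
    - [[0,0,-0.2],[0,0,0]]
    - [[0,0,0],[0,0,0]]
    - [[0,0,0],[0,0,0]]
    - [[0,0,0],[0,0,0]]
    - [[0,0,0],[0,0,0]]

```text
clock: 25.22
position: [0.6312, 0.0727, 0.3378]
tool_rot: [-3.14, 0.0, 1.744]
wrist_force: [0.3, 0.3, -0.4]
finger_gap: 0.0761
finger_force: 0.0
```

```bash
python3 m.py; python3 - <<'E'
from h import *
q=snapshot("side"); p=snapshot("top")
for n,c in(("side",q),("top",p)):
  for t in("ball_center","tape_measure","carton","screwdriver"):
    for d in mark_of(t,c)[:4]: print(n,t,np.round(d["position"],3),round(d["score"],2))
save(q,"side8.png",(195,130,345,250),5)
E
```

```text
25.575 [0.63146543 0.07265524 0.33858223] 0.2808903326980611 [(np.float64(71.2), 0.55), (np.float64(16.9), 0.68), (np.float64(73.7), 0.53), (np.float64(71.6), 0.63)] 0.07608467065401668
diff near hand 13.707598784194529
side ball_center [ 0.53  -0.14   0.031] 0.88
side ball_center [ 0.535 -0.368  0.031] 0.7
side ball_center [ 0.428 -0.152  0.027] 0.66
side ball_center [0.633 0.07  0.095] 0.64
side tape_measure [ 0.67  -0.329 -0.003] 0.94
side carton [ 0.678 -0.212 -0.   ] 0.87
side screwdriver [0.435 0.358 0.001] 0.6
top ball_center [ 0.422 -0.149  0.029] 0.71
top ball_center [ 0.537 -0.142  0.031] 0.57
top ball_center [ 0.537 -0.368  0.028] 0.52
top tape_measure [ 0.668 -0.326 -0.005] 0.93
top carton [ 0.673 -0.214 -0.001] 0.88
top screwdriver [0.433 0.354 0.004] 0.53
```

View pics/side8.png

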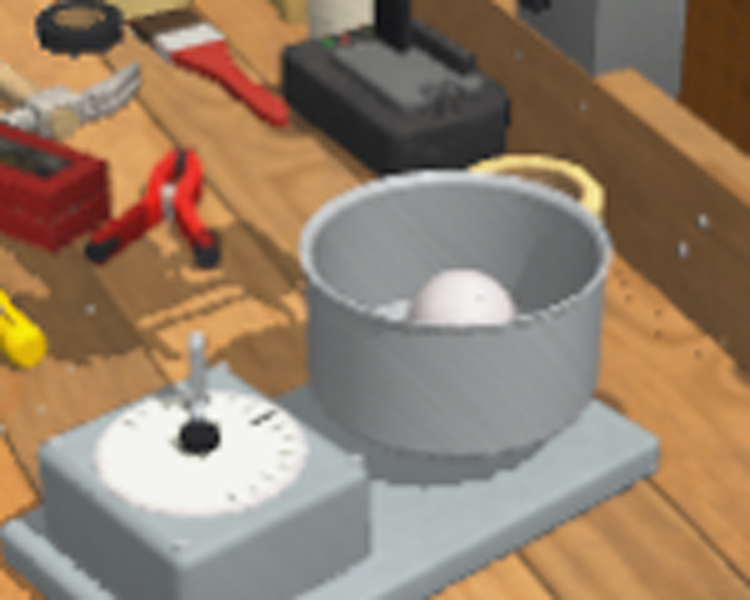

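The ball rests in the pot at crop (462,300). Both hands stand at about 1 rad, with the tab at (198,370), well short of the limit mark at (263,418). The bystanders haven't moved, so I'll hand in.

```bash
python3 -c "
from cell import *
print(hand_in())"
```

```text
the job is handed in; nothing more can be done
None
```

The job is handed in: I pushed the peak hand back to its zero stop, then lowered the metal ball into the pot, where it rests. The peak hand stands at about 1 rad and neither hand was seen past the 1.9 rad limit mark; the loose tools stayed where they were, and it took about 26 s of the 64 s allowed.

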